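Set the bench tester and hold its probe on the test pad

ROBOT

A 6-joint arm with a two-finger parallel gripper is mounted at the origin on the work surface. World frame = base frame: x ahead of the robot, y to its left, z up, the work surface at z = 0. Lengths are in m, angles in rad, forces in N, time in s.
With the tool pointing down it reaches from about 0.425 to 0.95 m from the base axis. Payload 14.7 kg.
Tool frame: the origin (TCP) lies at the very end of the fingers, on their centre line; the grasp point (between the pads) lies 19 mm behind it (r.hold_point_z is the distance from the TCP to the grasp point, in m); z points along the fingers, y is the line along which they close (so a half turn about z gives the same grasp; the last joint's range is limited). The gripper opens to 85 mm and grips with 20 to 120 N. Pads are 22 mm wide; open, the fingers measure 114 mm over their backs; the gripper's body (76 mm by 85 mm) begins 54 mm behind the grasp point. The pads swing forward as they close: fully open they stand 13 mm farther back than shut.
Start: joints at [-1.191, 0.48, 1.596, -0, 1.065, -0.047], TCP at [0.269, -0.592, 0.231] pointing down, gripper open.
Joint ranges: [-2.75, 2.75], [-0.82, 2.05], [0.23, 2.67], [-1.56, 4.7], [0.09, 2.69], [-2.92, 2.92]. Speed limits (rad/s): [1.89, 1.89, 2.39, 3.01, 3.01, 3.01].

INTERFACE

Orientations are given as a unit quaternion [w, x, y, z].
In Python, from rig import monitor, cams, job, models, r gives the robot as it stands.
- The arm moves only by the tool move_arm, never from a script. Its argument "increments" is a list of rows, each a list of 3 entries, a list of its own where there are three numbers: the shift along the tool's x, y, z in units of 40 mm (1.0 is 40 mm), then the turn about the tool's z in rad, then the opening, from 0 (shut) to 1 (fully open). A call has 1 to 5 rows; each row shifts and turns the commanded pose from where the row before left it, along the tool's axes as they then stand; what a row does not reach is not made up. A row lasts 1/12 s, in which the tool goes at most 41.7 mm and 7.16 degrees, less where a joint would pass 70% of its speed; a pose out of reach is approached as far as the arm can. A call is refused whole if a number of a shift passes 1 or a number of a turn 0.125, either way. A call with a gripper value outside its range is refused whole. The fingers move at their own pace and stop on an object; "newtons" is the grip in N (left out, the last holds). Time passes only in rows, so rows that do not move let the fingers close. It gives the time, the measured TCP pose, the force, the opening and the grip force at its end, in the units of the state.
- monitor.get_state(): the state, without advancing time (a new reading comes with each control period).
- cams.camera(name): name is "side" or "top" or "wrist"; returns a dict with "color" (480x640x3 uint8, red, green, blue), "mtx" (3x3 intrinsics, pixels), "origin" and "rotation" of the camera in the world. Camera axes: x right, y down, z forward; pixel columns grow to the right and rows downward; lengths in m; the calibration is good to about 2 mm. A picture is of the moment at which its call begins. There is no depth.
- job.sign_off(): hands the job in; it is judged then, once.
Trained networks look in a picture, given as the dict that the camera call returned (one of the last four; its "shot" number tells which), for a name from the list of things; names that differ only in an ending like _2 or _b are one class to them, and where a whole thing is asked for, a point or a joint stands for the part that bears it (a point fixed in the world has none). Each returns a list of dicts, best first, with "score" (0 to 1); they miss things now and then, are a little off and sometimes report something else, mostly with a low value. They report only what shows in the picture. A call takes as long as a camera call.
- models.find_in(query, picture): "box" ([left, top, right, bottom] in pixels, round what is visible of it).
- models.tip_of(query, picture): "at" ([row, column] in pixels: a listed point, or the origin of a listed thing).
The state is a dict: "t": time; "joints": joint angles; "qd": joint speeds; "joint_torque": joint torques, N m; "ee_pos": TCP position; "tool_rot": TCP orientation; "wrist_force": force on the tool from outside, world axes, zero at the start; "moment": the same for the moment, N m; "opening": finger opening in m; "grip_force": force on a finger pad.
Only numpy, scipy, OpenCV 4.12 (cv2) and the standard library are available. Lean on these libraries where they do the work, as an engineer would, in place of code of your own. Each camera call takes 0.05 s, during which the arm holds its last target. There are 200 camera calls.

TASK

Turn the selector on the bench tester clockwise until its pointer lines up with the long index mark. Then take the spring-tip probe out of its stand and hold it upright with its tip on the middle of the round, ringed test pad of the circuit board, pressing lightly (about 2 N) so that the spring tip is pushed about half way in. Finish while still holding the probe there with the selector still on its mark; never press hard on the pad, and leave the solder spool, the bottle and the screwdriver where they are.

Things in the scene. Friction and masses are not known exactly. Their poses are not given: they have to be found in the camera images.
- tester: Bench tester fixed to the bench: a grey box 120 (x) x 150 (y) x 55 mm high with a darker grey top panel. Origin: centre of its underside, z up; its x axis points from the selector towards the index mark.
- selector (a joint): Angle (rad) of the tester's rotary selector, range 0 to 2.8; it grows as the selector turns clockwise seen from above and stays where it is left (light friction, 0.05 N m). The pointer lies on the index mark at 1.60; it starts between 0 and 0.9.
- selector_grip (a point): Point on the selector's vertical axis at the height to grip, 30 mm above the tester's top (85 mm above the bench). The selector is a black disc (52 mm diameter, 6 mm high) with a bar on it 44 mm long, 14 mm wide, its top 35 mm above the tester's top. The x axis here runs along the bar to its pointer end; z up.
- pointer_tip (a point): Tip of the selector's pointer end (the end of the bar with the white line), 26 mm from the selector's axis.
- index_mark (a point): Middle of the long white index bar on the tester's top panel (22 x 5 mm), 39 mm from the selector's axis; the other marks round the dial are small dots.
- stand: Dark probe stand fixed to the bench: a block 64 x 64 x 70 mm high with a vertical hole of 22 mm through its middle, and two feet 12 mm high that widen it to 84 mm in y and 82 mm in x. Origin: centre of its underside.
- probe: Cordless test probe, a light grey round pen of 16 mm diameter, 50 to 100 g, upright in the stand, its collar resting on top. Origin: on its axis at the nose's lower end (23 mm above the bench in the stand); z runs up the pen. Collar (32 mm diameter) at z = 47 to 52 mm, top end at z = 142 mm. The brass spring tip sticks out 15 mm below the origin. Lift by 70 mm to clear the stand.
- plunger (a joint): How far the probe's spring tip is pushed into the nose (m): 0 = fully out, 0.012 = fully in. The push is 0.6 N at 0, plus 0.3 N per mm (2.4 N half way, at 0.006).
- tip (a point): End of the probe's brass spring tip (4 mm thick, round end), 15 mm below the probe's origin while it is fully out.
- board: Green circuit board 140 (x) x 100 (y) x 2 mm in a fixed aluminium frame, its upper face 22 mm above the bench; parts on it rise at most 14 mm above that face. Origin: centre of the frame's underside.
- test_pad: The round brass test pad on the board, the only round one (the other pads are square), inside a white printed ring of 26 mm diameter: a disc of 16 mm diameter, 2 mm thick. Origin: centre of its underside, at (26, -26, 22) mm in the board's frame.
- pad_top (a point): Centre of the test pad's upper face, 24 mm above the bench.
- spool: Bystander: solder spool, 60 mm diameter, 40 mm high, standing loose. Origin: centre of its underside.
- bottle: Bystander: white bottle, 52 mm diameter, 100 mm high, standing loose. Origin: centre of its underside.
- screwdriver: Bystander: screwdriver 160 mm long, lying loose. Origin: under its middle; x runs from handle to blade.

How it is judged:
On the way, in this order (a step that is already met when the one before it is completed fails the run):
1. the selector stands on the index mark and the fingers have let go of it (value of joint selector between 1.48 and 1.72 rad and contact force between the fingers and tester below 0.1 N), for 0.2 s.
2. the probe is out of its stand, held in the fingers (height (world z) of tip above 0.075 m and contact force between the fingers and probe above 2 N and contact force between probe and stand below 0.1 N), for 0.2 s.
At the end, for the whole second after the job is handed in: Selector within 0.12 rad of its mark; probe held in the fingers, off its stand, still, within 0.13 rad of upright, tip within 7 mm of the pad's centre, spring tip pushed in 2 to 10.5 mm, pressing the pad with 0.7 to 4.2 N; spool, bottle and screwdriver within 30 mm of their starts (value of joint selector between 1.48 and 1.72 rad and contact force between probe and test_pad between 0.7 and 4.2 N and value of joint plunger between 0.002 and 0.0105 m and angle between probe's own z axis and vertical below 0.13 rad and horizontal distance between tip and pad_top below 0.007 m and contact force between the fingers and probe above 2 N and contact force between probe and stand below 0.1 N and linear speed of probe below 0.02 m/s and distance of each of spool, bottle, screwdriver from where it was at the start of the episode below 0.03 m); the arm keeps its last pose, push and grip.
It fails at once if the probe is pressed hard on the test pad (over 12 N) (contact force between probe and test_pad above 12 N).
It fails at once if the spool is disturbed (moved over 30 mm) (distance of spool from where it was at the start of the episode above 0.03 m).
It fails at once if the bottle is disturbed (moved over 30 mm) (distance of bottle from where it was at the start of the episode above 0.03 m).
It fails at once if the screwdriver is disturbed (moved over 30 mm) (distance of screwdriver from where it was at the start of the episode above 0.03 m).
It also fails if it takes over 54 s, if anything falls off the work surface, if the arm or the gripper's body presses on something with over 40 N, if the wrist force passes 120 N, or if a joint passes its speed limit or range.

## Working session

There is one attempt and no reset: what is moved stays moved. The work goes in short steps, Python scripts to look and compute and a tool call to move; the robot and the scene stay as the last step left them, time stands still between calls to the robot, and variables do not carry over. Pictures are saved under pics/ and viewed, at most 10 in all, crops included, and the job is handed in when it is done.

Besides the shell and the picture viewer there is one more tool, called in YAML: its name, and indented under it one key for each argument. move_arm: Moves the arm, as the interface text tells. Its arguments: {"type":"object","properties":{"increments":{"type":"array"},"newtons":{"type":"number"}},"required":["increments"]}

```bash
ls; mkdir -p pics; cat > h.py <<'E'
import numpy as np, cv2
from rig import monitor, cams, job, models, r
def shot(n,save=None):
    p=cams.camera(n)
    if save: cv2.imwrite('pics/'+save,p['color'][:,:,::-1])
    return p
def ray(p,at):
    d=np.linalg.inv(p['mtx'])@np.array([at[1],at[0],1.])
    d=np.array(p['rotation'])@d
    return np.array(p['origin']),d/np.linalg.norm(d)
def onz(p,at,z):
    o,d=ray(p,at); return o+d*(z-o[2])/d[2]
def tri(rays):
    A=np.zeros((3,3));b=np.zeros(3)
    for o,d in rays:
        P=np.eye(3)-np.outer(d,d);A+=P;b+=P@o
    x=np.linalg.solve(A,b)
    return x,[float(np.linalg.norm((np.eye(3)-np.outer(d,d))@(x-o))) for o,d in rays]
E
python3 - <<'E'
from h import *
np.set_printoptions(precision=4,suppress=True)
P={n:shot(n,n+'1.png') for n in ('top','side','wrist')}
for n,p in P.items(): print(n,p['origin'],np.array(p['rotation']).round(2).tolist(),p['mtx'][0][0])
for q in ['selector_grip','pointer_tip','index_mark','stand','probe','tip','tester','board','pad_top','spool','bottle','screwdriver']:
    rs=[]
    for n,p in P.items():
        f=models.tip_of(q,p)
        if f:
            f=f[0]; print(q,n,np.round(f['at'],1),round(f['score'],2),onz(p,f['at'],{'selector_grip':.085,'pointer_tip':.085,'index_mark':.055,'probe':.023,'pad_top':.024}.get(q,0))[:2])
            if f['score']>.4: rs.append(ray(p,f['at']))
    if len(rs)>1: print('   TRI',q,*tri(rs))
print(monitor.get_state())
E
```

```text
pics
top [ 0.4289 -0.0242  1.0708] [-0.05, 0.71, -0.7, 0.06] 577.8627338208679
side [0.2766 0.4938 0.5658] [0.12, -0.25, 0.87, -0.41] 436.81001574188747
wrist [ 0.3291 -0.565   0.3731] [0.11, 0.83, -0.54, -0.07] 355.1655144076251Traceback (most recent call last):
  File "<stdin>", line 10, in <module>
  File "h.py", line 12, in onz
    o,d=ray(p,at); return o+d*(z-o[2])/d[2]
        ~~~^^^^^^
  File "h.py", line 9, in ray
    d=np.array(p['rotation'])@d
      ~~~~~~~~~~~~~~~~~~~~~~~^~
ValueError: matmul: Input operand 1 has a mismatch in its core dimension 0, with gufunc signature (n?,k),(k,m?)->(n?,m?) (size 3 is different from 4)
```

```bash
sed -i "s/d=np.array(p\['rotation'\])@d/d=R.from_quat(np.array(p['rotation'])[[1,2,3,0]]).apply(d)/; 1a from scipy.spatial.transform import Rotation as R" h.py
cat >> h.py <<'E'
Z={'selector_grip':.085,'pointer_tip':.085,'index_mark':.055,'probe':.023,'pad_top':.024}
def look(P,qs):
    for q in qs:
        rs=[]
        for n,p in P.items():
            f=models.tip_of(q,p)
            if f:
                f=f[0]; print(q,n,np.round(f['at'],1),round(f['score'],2),onz(p,f['at'],Z.get(q,0))[:2].round(4))
                if f['score']>.4: rs.append(ray(p,f['at']))
        if len(rs)>1:
            x,e=tri(rs); print('   TRI',q,x.round(4),np.round(e,4))
E
python3 - <<'E'
from h import *
P={n:shot(n,n+'1.png') for n in ('top','side','wrist')}
look(P,['selector_grip','pointer_tip','index_mark','stand','probe','tester','board','pad_top','spool','bottle','screwdriver'])
print(monitor.get_state())
E
```

```text
selector_grip top [275.9 451.9] 0.82 [ 0.5361 -0.2738]
selector_grip side [167.7 418. ] 0.78 [ 0.5342 -0.279 ]
   TRI selector_grip [ 0.5341 -0.2735  0.0882] [0.0017 0.0017]
pointer_tip top [277.1 439.1] 0.69 [ 0.5336 -0.2517]
pointer_tip side [175.6 412.8] 0.83 [ 0.531  -0.2447]
   TRI pointer_tip [ 0.534  -0.253   0.0795] [0.0002 0.0002]
index_mark top [257.5 444.1] 0.89 [ 0.5719 -0.2682]
index_mark side [182.8 398.6] 0.76 [ 0.5607 -0.2482]
   TRI index_mark [ 0.5724 -0.2731  0.0376] [0.0021 0.0021]
stand top [278.7 293.9] 0.92 [ 0.535  -0.0008]
stand side [276.3 347. ] 0.7 [0.5393 0.002 ]
   TRI stand [ 5.375e-01  1.000e-04 -1.300e-03] [0.0025 0.0025]
probe top [275.7 294.4] 0.49 [ 0.5382 -0.0021]
probe side [298.2 406.7] 0.63 [0.4205 0.0125]
   TRI probe [ 0.4858 -0.0114 -0.0089] [0.0563 0.0563]
tester top [277.6 428.1] 0.87 [ 0.5413 -0.2508]
tester side [207.3 405. ] 0.7 [ 0.5383 -0.2474]
   TRI tester [ 0.5409 -0.2518 -0.0036] [0.0009 0.0009]
board top [278.7 162.3] 0.67 [0.5308 0.243 ]
board side [381.3 265.9] 0.94 [0.5316 0.2466]
   TRI board [ 0.5322  0.2445 -0.0039] [0.0012
[... 610 characters left out ...]
 0.0021]
{'t': 2.0, 'joints': array([-1.19059960e+00,  4.80189420e-01,  1.59632106e+00, -1.13643550e-05,
        1.06508978e+00, -4.66022719e-02]), 'qd': array([ 0.00066677,  0.00032163, -0.00187834, -0.00131167,  0.00044272,
       -0.00172074]), 'joint_torque': array([ 1.82857766e-03, -9.50464439e+01, -4.30645144e+01,  6.66878759e-05,
        1.20543838e-03,  8.34468938e-05]), 'ee_pos': array([ 0.26908245, -0.59167218,  0.23129556]), 'tool_rot': array([-2.92875652e-06,  9.77316023e-01,  2.11786193e-01, -5.53399225e-06]), 'wrist_force': array([-0.19366966,  0.76110535,  0.26305541]), 'moment': array([ 0.00013523,  0.01146431, -0.03904312]), 'grip_force': 0.0, 'opening': 0.08531144325411558}
```

View pics/top1.png

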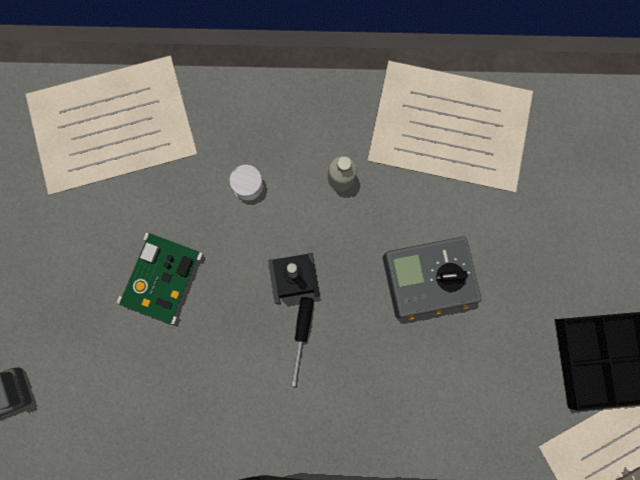

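View pics/side1.png

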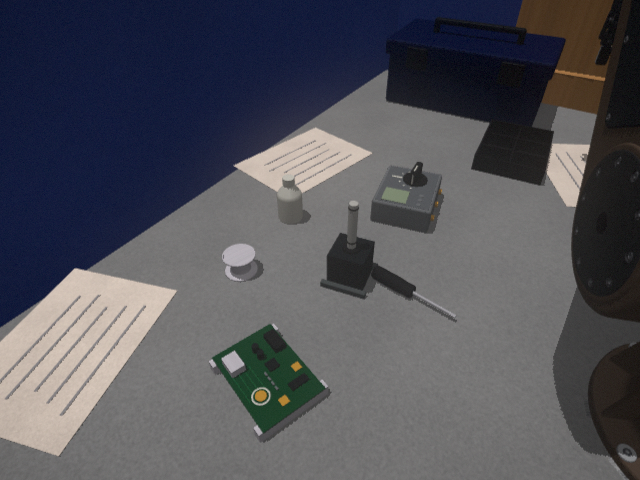

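Top view: the selector is at (452,277) with its pointer to the left (439,277). The index mark is at (446,258), the probe stand at (294,278), the board pad at (140,286) and the screwdriver handle next to the stand. The side view agrees, with the pad at (261,396). The networks' "probe" and "pad" answers in the side view are wrong because they landed on the screwdriver. I'm moving above the selector and turning the fingers across the bar.

move_arm:
  increments:
    - [[0.62,-0.3,0],0,1]
    - [[0.62,-0.3,0],0,1]
    - [[0.62,-0.3,0],0,1]
    - [[0.62,-0.3,0],0,1]
    - [[0.62,-0.3,0],0,1]

```text
t: 2.42
ee_pos: [0.3577, -0.4847, 0.2313]
tool_rot: [0.0, 0.977, 0.212, 0.0]
wrist_force: [0.6, -0.8, -0.5]
opening: 0.0854
grip_force: 0.0
```

move_arm:
  increments:
    - [[0.62,-0.3,0],0,1]
    - [[0.62,-0.3,0],0,1]
    - [[0.62,-0.3,0],0,1]
    - [[0.62,-0.3,0],0,1]
    - [[0.62,-0.3,0],0,1]

```text
t: 2.83
ee_pos: [0.4459, -0.3787, 0.2314]
tool_rot: [0.0, 0.977, 0.212, 0.0]
wrist_force: [0.4, -0.7, -0.4]
opening: 0.0858
grip_force: 0.0
```

move_arm:
  increments:
    - [[0.62,-0.3,0],0,1]
    - [[0.62,-0.3,0],0,1]
    - [[0.62,-0.3,0],0,1]
    - [[0.62,-0.3,0],0,1]
    - [[0.62,-0.3,0],0,1]

```text
t: 3.25
ee_pos: [0.534, -0.2727, 0.2314]
tool_rot: [0.0, 0.977, 0.212, 0.0]
wrist_force: [-0.4, -0.7, 0.5]
opening: 0.0852
grip_force: 0.0
```

move_arm:
  increments:
    - [[0,0,0],-0.118,1]
    - [[0,0,0],-0.118,1]
    - [[0,0,0],-0.118,1]
    - [[0,0,0],-0.118,1]
    - [[0,0,0],-0.118,1]

```text
t: 3.67
ee_pos: [0.5333, -0.2737, 0.2313]
tool_rot: [0.0, 0.872, 0.489, 0.0]
wrist_force: [-0.5, 0.3, 0.3]
opening: 0.0851
grip_force: 0.0
```

move_arm:
  increments:
    - [[0,0,0],-0.118,1]
    - [[0,0,0],-0.118,1]
    - [[0,0,0],-0.118,1]
    - [[0,0,0],-0.118,1]
    - [[0,0,0],-0.118,1]

```text
t: 4.08
ee_pos: [0.5332, -0.2738, 0.2313]
tool_rot: [0.0, 0.692, 0.722, -0.0]
wrist_force: [-1.2, -0.3, 0.0]
opening: 0.0853
grip_force: 0.0
```

```bash
cat >> h.py <<'E'
def goal(xyz,ang=None):
    "remaining shift in tool axes (40 mm units) to world xyz, and turn to bring tool x to ang (deg, mod 180)"
    s=monitor.get_state(); T=R.from_quat(np.array(s['tool_rot'])[[1,2,3,0]])
    x=T.apply([1,0,0]); a=np.degrees(np.arctan2(x[1],x[0]))
    print('t',round(s['t'],2),'tcp',s['ee_pos'].round(4),'xang',a.round(2),'shift',(T.inv().apply(np.array(xyz)-s['ee_pos'])/.04).round(3),
      'F',s['wrist_force'].round(1),'open',round(s['opening'],4),'grip',round(s['grip_force'],1),end=' ')
    if ang is not None: print('turn',np.radians(-((ang-a+90)%180-90)).round(4),end='')
    print()
E
python3 - <<'E'
from h import *
P={n:shot(n,n+'2.png') for n in ('top','side','wrist')}
look(P,['selector_grip','pointer_tip','index_mark','tester'])
goal([.534,-.274,.068],92)
E
```

```text
selector_grip top [275.3 454.5] 0.69 [ 0.5372 -0.2783]
selector_grip side [168.1 417.7] 0.77 [ 0.5341 -0.2772]
selector_grip wrist [228.1 321.1] 0.73 [ 0.5355 -0.2798]
   TRI selector_grip [ 0.5359 -0.2796  0.0834] [0.0017 0.001  0.0008]
pointer_tip top [279.5 444.9] 0.95 [ 0.5296 -0.2616]
pointer_tip side [176.  413.3] 0.77 [ 0.5295 -0.2438]
pointer_tip wrist [196.2 321.4] 0.71 [ 0.5346 -0.253 ]
   TRI pointer_tip [ 0.5332 -0.2588  0.0759] [0.0056 0.0013 0.0046]
index_mark top [256.6 442.7] 0.82 [ 0.5735 -0.2658]
index_mark side [178.6 399.2] 0.62 [ 0.5666 -0.2639]
   TRI index_mark [ 0.5711 -0.2674  0.0522] [0.003 0.003]
tester top [278.5 430. ] 0.67 [ 0.5397 -0.2543]
tester side [206.9 407. ] 0.76 [ 0.5353 -0.2511]
tester wrist [183.4 325.2] 0.83 [ 0.5392 -0.2524]
   TRI tester [ 0.5386 -0.2541 -0.0026] [0.0016 0.0022 0.0015]
t 4.83 tcp [ 0.5332 -0.2739  0.2313] xang 92.04 shift [-4.000e-03  1.900e-02  4.083e+00] F [ 0.4 -0.1  0.2] open 0.0852 grip 0.0 turn 0.0007
```

View pics/wrist2.png

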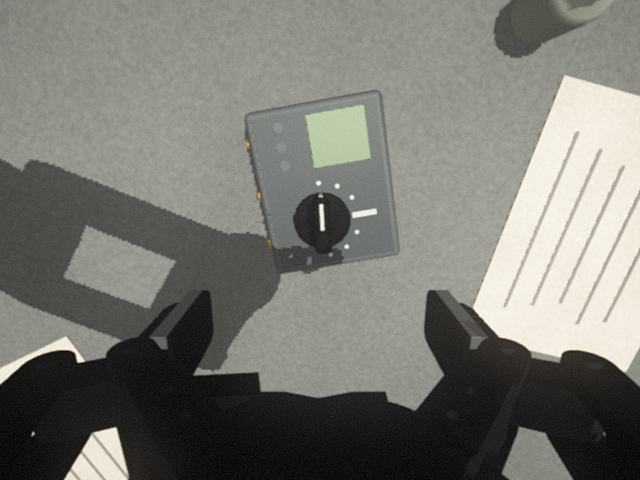

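The wrist view shows the dial centred near (322,222), the bar vertical in the image (pointer up, along tool x) and the index bar at (365,212). I'll refine this with thresholding.

```bash
cat > seg.py <<'E'
from h import *
import sys
def dial(p,roi):
    x0,y0,x1,y1=roi; g=cv2.cvtColor(p['color'],cv2.COLOR_RGB2GRAY)[y0:y1,x0:x1]
    n,l,s,c=cv2.connectedComponentsWithStats((g>150).astype(np.uint8))
    for i in range(1,n):
        if s[i,4]>25:
            ys,xs=np.where(l==i); (cx,cy),(w,h),a=cv2.minAreaRect(np.c_[xs,ys].astype(np.float32))
            m=np.cov(xs,ys); v=np.linalg.eigh(m)[1][:,1]; ctr=np.array([ys.mean()+y0,xs.mean()+x0]); d=v[::-1]*8
            for z in (.055,.090):
                A,B=onz(p,ctr-d,z),onz(p,ctr+d,z); t=B-A
                print('white',s[i,4],ctr.round(1),'z',z,onz(p,ctr,z)[:2].round(4),'ang',np.degrees(np.arctan2(t[1],t[0])).round(1))
E
python3 - <<'E'
from seg import *
p=shot('wrist'); dial(p,(290,175,385,255))
for at in ([222,322],[224,322]): print(onz(p,at,.061),onz(p,at,.085))
E
```

```text
white 30 [185.4 336.5] z 0.055 [ 0.5482 -0.2474] ang 168.1
white 30 [185.4 336.5] z 0.09 [ 0.5463 -0.2431] ang 168.1
white 113 [217.1 321.3] z 0.055 [ 0.5357 -0.2768] ang -84.3
white 113 [217.1 321.3] z 0.09 [ 0.5352 -0.2693] ang -84.3
white 167 [212.5 364.1] z 0.055 [ 0.5746 -0.2712] ang -167.5
white 167 [212.5 364.1] z 0.09 [ 0.5698 -0.2643] ang -167.5
[ 0.53640545 -0.28004257  0.061     ] [ 0.53596928 -0.2745593   0.085     ]
[ 0.53647623 -0.28189402  0.061     ] [ 0.53603463 -0.27626865  0.085     ]
```

move_arm:
  increments:
    - [[-0.125,0.07,0.5],-0.04,0.6]
    - [[0,0,0.8],0,0.6]
    - [[0,0,0.8],0,0.6]
    - [[0,0,0.8],0,0.6]
    - [[0,0,0.5],0,0.6]

```text
t: 5.3
ee_pos: [0.535, -0.2781, 0.0925]
tool_rot: [-0.001, 0.68, 0.733, -0.0]
wrist_force: [-0.2, 0.3, -0.6]
opening: 0.0515
grip_force: 0.0
```

move_arm:
  increments:
    - [[0,0,0.4],0,0.6]
    - [[0,0,0.25],0,0.6]
    - [[0,0,0],0,0.6]

```text
t: 5.55
ee_pos: [0.5352, -0.2782, 0.0674]
tool_rot: [-0.001, 0.68, 0.733, -0.0]
wrist_force: [0.7, -0.5, 0.1]
opening: 0.0512
grip_force: 0.0
```

```bash
python3 - <<'E'
from h import *
P={'wrist':shot('wrist','wrist3.png'),'side':shot('side')}
look(P,['selector_grip','pointer_tip'])
goal([.536,-.279,.068],94)
E
```

```text
selector_grip wrist [317.4 319.2] 0.67 [ 0.5354 -0.2794]
selector_grip side [166.7 419.1] 0.73 [ 0.5339 -0.284 ]
   TRI selector_grip [ 0.5339 -0.2789  0.0874] [0.0016 0.0016]
pointer_tip wrist [253.5 324.9] 0.7 [ 0.5355 -0.2533]
pointer_tip side [176.1 414.5] 0.92 [ 0.5273 -0.2448]
   TRI pointer_tip [ 0.5338 -0.2569  0.0764] [0.0023 0.0023]
t 5.85 tcp [ 0.5368 -0.2791  0.0705] xang 94.35 shift [ 0.004 -0.021  0.063] F [ 0.1  0.3 -1.1] open 0.0513 grip 0.0 turn 0.0061
```

View pics/wrist3.png

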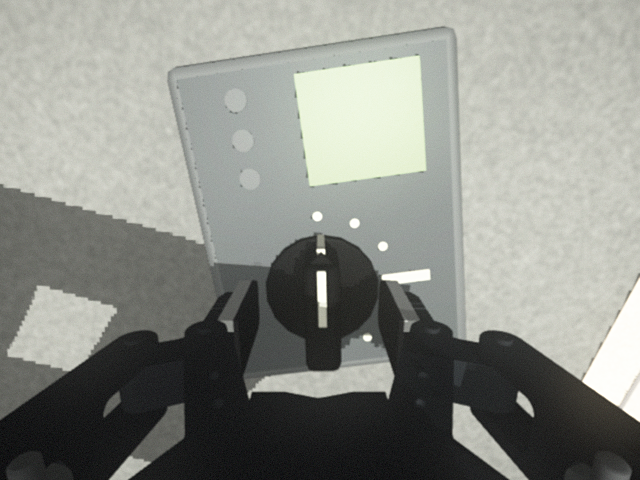

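The bar at (322,300) lies centred between the two pads, so I'm closing on it.

move_arm:
  increments:
    - [[0,0,0.05],0,0.1]
    - [[0,0,0],0,0.1]
    - [[0,0,0],0,0.1]
    - [[0,0,0],0,0.1]
    - [[0,0,0],0,0.1]
  newtons: 30

```text
t: 6.27
ee_pos: [0.5367, -0.2788, 0.0676]
tool_rot: [0.0, 0.68, 0.733, 0.0]
wrist_force: [1.3, 1.0, 5.1]
opening: 0.0133
grip_force: 32.9
```

```bash
python3 - <<'E'
from h import *
goal([.536,-.279,.068],12.5)
p=shot('wrist'); from seg import dial
dial(p,(270,190,450,340))
E
```

```text
t 6.27 tcp [ 0.5367 -0.2788  0.0676] xang 94.35 shift [-0.003 -0.017 -0.009] F [1.3 1.  5.1] open 0.0133 grip 32.9 turn 1.4286
white 11131 [223.5 369.5] z 0.055 [ 0.557  -0.2481] ang 175.4
white 11131 [223.5 369.5] z 0.09 [ 0.5512 -0.2403] ang 175.4
white 39 [247.8 318.1] z 0.055 [ 0.5349 -0.2612] ang -173.3
white 39 [247.8 318.1] z 0.09 [ 0.5341 -0.2505] ang -173.3
white 473 [293.8 318.3] z 0.055 [ 0.5367 -0.2839] ang -85.4
white 473 [293.8 318.3] z 0.09 [ 0.5355 -0.268 ] ang -85.4
white 27 [271.6 440.4] z 0.055 [ 0.5925 -0.2684] ang -91.3
white 27 [271.6 440.4] z 0.09 [ 0.5787 -0.256 ] ang -91.3
white 41 [308.6 385. ] z 0.055 [ 0.5692 -0.2891] ang -122.2
white 41 [308.6 385. ] z 0.09 [ 0.5606 -0.2721] ang -122.2
```

move_arm:
  increments:
    - [[0,0,0],0.12,0.1]
    - [[0,0,0],0.12,0.1]
    - [[0,0,0],0.12,0.1]
    - [[0,0,0],0.12,0.1]
    - [[0,0,0],0.12,0.1]

```text
t: 6.73
ee_pos: [0.5363, -0.2787, 0.0676]
tool_rot: [0.0, 0.868, 0.497, 0.0]
wrist_force: [0.4, 2.0, 7.3]
opening: 0.0135
grip_force: 33.5
```

move_arm:
  increments:
    - [[0,0,0],0.12,0.1]
    - [[0,0,0],0.12,0.1]
    - [[0,0,0],0.12,0.1]
    - [[0,0,0],0.12,0.1]
    - [[0,0,0],0.12,0.1]

```text
t: 7.15
ee_pos: [0.5361, -0.2784, 0.0676]
tool_rot: [-0.0, 0.976, 0.219, -0.0]
wrist_force: [-0.5, 3.7, 9.1]
opening: 0.0133
grip_force: 33.7
```

move_arm:
  increments:
    - [[0,0,0],0.12,0.1]
    - [[0,0,0],0.12,0.1]
    - [[0,0,0],0,0.1]
    - [[0,0,0],0,0.1]

```text
t: 7.48
ee_pos: [0.536, -0.2783, 0.0676]
tool_rot: [-0.0, 0.995, 0.103, -0.0]
wrist_force: [-0.1, 5.2, 10.1]
opening: 0.0134
grip_force: 33.7
```

```bash
python3 - <<'E'
from h import *
from seg import dial
goal([.536,-.279,.068],12.5)
p=shot('wrist','wrist4.png'); dial(p,(270,190,370,340))
look({'wrist':p},['pointer_tip','index_mark'])
E
```

```text
t 7.48 tcp [ 0.536  -0.2783  0.0676] xang 11.78 shift [-0.004  0.017 -0.01 ] F [-0.1  5.2 10.1] open 0.0134 grip 33.7 turn -0.0125
white 5111 [215.7 320. ] z 0.055 [ 0.5688 -0.2732] ang 100.4
white 5111 [215.7 320. ] z 0.09 [ 0.576  -0.2715] ang 100.4
white 477 [294.2 317.9] z 0.055 [ 0.5315 -0.2799] ang -167.9
white 477 [294.2 317.9] z 0.09 [ 0.5471 -0.2767] ang -167.9
white 42 [315.7 288.5] z 0.055 [ 0.5176 -0.2684] ang 87.5
white 42 [315.7 288.5] z 0.09 [ 0.5364 -0.2678] ang 87.5
index_mark wrist [203.4 317.8] 0.63 [ 0.574  -0.2711]
```

View pics/wrist4.png

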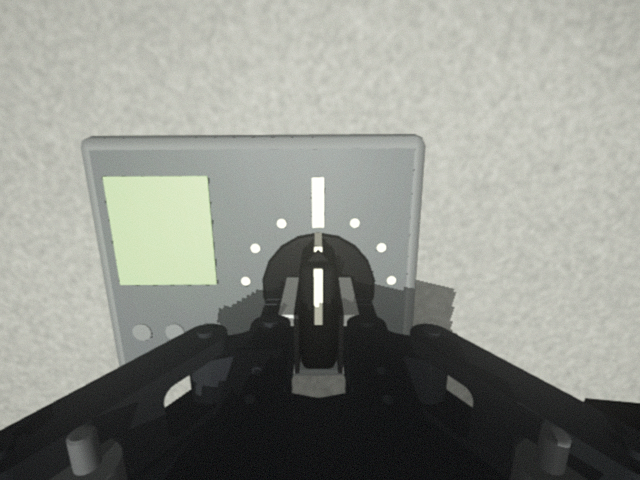

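The pointer (318,285) lines up with the index bar (318,203). I'm releasing, rising and moving towards the stand with the same orientation.

move_arm:
  increments:
    - [[0,0,0],0,0.6]
    - [[0,0,0],0,0.6]
    - [[0,0,0],0,0.6]
    - [[0,0,0],0,0.6]
    - [[0,0,0],0,0.6]

```text
t: 8.05
ee_pos: [0.5361, -0.2788, 0.0672]
tool_rot: [-0.0, 0.995, 0.103, -0.0]
wrist_force: [-0.2, -0.6, 0.5]
opening: 0.0513
grip_force: 0.0
```

move_arm:
  increments:
    - [[0,0,-0.4],0,0.6]
    - [[0,0,-0.9],0,0.6]
    - [[0,0,-0.9],0,0.6]
    - [[0,0,-0.9],0,0.6]
    - [[0,0,-0.9],0,0.6]

```text
t: 8.47
ee_pos: [0.5358, -0.2786, 0.2289]
tool_rot: [-0.0, 0.995, 0.103, -0.0]
wrist_force: [1.6, -0.6, 0.2]
opening: 0.0515
grip_force: 0.0
```

move_arm:
  increments:
    - [[-0.02,-0.8,0],0,0.8]
    - [[-0.02,-0.8,0],0,0.8]
    - [[-0.02,-0.8,0],0,0.8]
    - [[-0.02,-0.8,0],0,0.8]
    - [[-0.02,-0.8,0],0,0.8]

```text
t: 8.88
ee_pos: [0.4987, -0.1217, 0.2273]
tool_rot: [0.0, 0.995, 0.103, 0.0]
wrist_force: [1.0, 0.1, 0.4]
opening: 0.0685
grip_force: 0.0
```

move_arm:
  increments:
    - [[-0.02,-0.8,0],0,0.8]
    - [[-0.02,-0.8,0],0,0.8]
    - [[-0.02,-0.8,0],0,0.8]
    - [[-0.02,-0.8,0],0,0.8]
    - [[0,0,0],0,0.8]

```text
t: 9.3
ee_pos: [0.4682, 0.0056, 0.2273]
tool_rot: [-0.001, 0.995, 0.104, -0.0]
wrist_force: [-0.5, -1.0, -0.1]
opening: 0.0681
grip_force: 0.0
```

```bash
python3 - <<'E'
from h import *
P={n:shot(n,n+'5.png') for n in ('top','side','wrist')}
look(P,['stand','probe','index_mark','pointer_tip','test_pad','pad_top','board'])
for n,p in P.items():
    for q in ('probe',):
        for f in models.find_in(q,p)[:2]: print(n,q,np.round(f['box']),round(f['score'],2))
goal([.537,0,.23],12)
E
```

```text
stand wrist [143.1 333.2] 0.72 [ 5.344e-01 -2.000e-04]
probe side [171.6 418.1] 0.21 [ 0.5603 -0.3626]
probe wrist [141.6 334.3] 0.58 [0.5359 0.    ]
index_mark top [254.8 445. ] 0.84 [ 0.5768 -0.2699]
index_mark side [178.9 396.3] 0.69 [ 0.5713 -0.2594]
   TRI index_mark [ 0.5773 -0.2724  0.0461] [0.0009 0.0009]
pointer_tip top [261.9 454.1] 0.94 [ 0.5604 -0.2782]
pointer_tip side [168.3 407.1] 0.75 [ 0.5525 -0.2645]
   TRI pointer_tip [ 0.5603 -0.2815  0.074 ] [0.0016 0.0016]
test_pad top [288.9 141. ] 0.39 [0.5113 0.2811]
test_pad side [394.3 261.6] 0.66 [0.5241 0.2658]
test_pad wrist [102.7  39.5] 0.77 [0.5121 0.2892]
   TRI test_pad [0.514  0.274  0.0211] [0.0008 0.0008]
pad_top top [288.1 140. ] 0.49 [0.5108 0.2762]
pad_top side [396.1 258.8] 0.69 [0.5151 0.2795]
pad_top wrist [99.4 32.8] 0.8 [0.5151 0.2775]
   TRI pad_top [0.5139 0.2781 0.0225] [0.0032 0.002  0.0012]
board side [381.9 266.9] 0.81 [0.5298 0.2466]
board wrist [95.5 88. ] 0.96 [0.5286 0.2431]
   TRI board [ 0.5296  0.2452 -0.0024] [0.0012 0.0012]
top probe [293. 353. 300. 383.] 0.33
side probe [341. 202. 361. 258.] 0.67
wrist probe [318. 126. 360. 164.] 0.86
t 10.65 tcp [0.47   0.0017 0.2273] xang 11.85 shift [ 1.63   0.384 -0.067] F [ 0.5 -1.2 -0.9] open 0.0683 grip 0.0 turn -0.0026
```

View pics/wrist5.png

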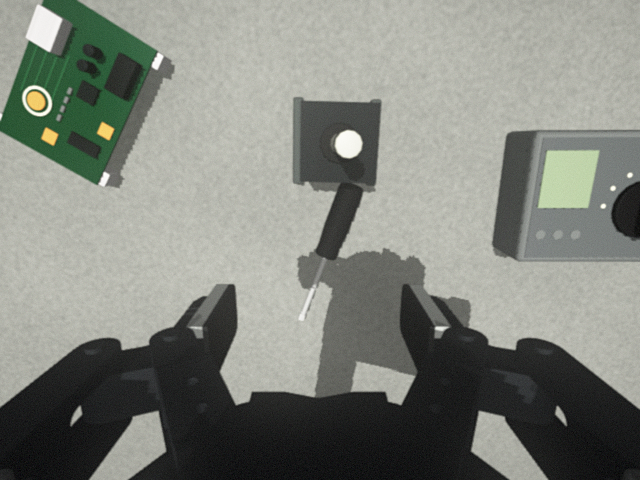

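The wrist view shows the probe's top disc at (348,144), the stand below it and the round pad at (37,100). I'll compute the probe axis and the pad by segmentation in the views.

```bash
python3 - <<'E'
from h import *
P={n:shot(n) for n in ('top','side','wrist')}
def blob(p,roi,th=150):
    x0,y0,x1,y1=roi; g=cv2.cvtColor(p['color'],cv2.COLOR_RGB2GRAY)[y0:y1,x0:x1]
    n,l,s,c=cv2.connectedComponentsWithStats((g>th).astype(np.uint8)); i=1+np.argmax(s[1:,4]); print(s[i],c[i].round(1)); return [c[i][1]+y0,c[i][0]+x0]
w=blob(P['wrist'],(325,125,372,165),170)
print('probe wrist',w,onz(P['wrist'],w,.165))
p=P['wrist']
for at in ([99.5,36.5],): print('pad wrist',onz(p,at,.024))
for n,roi in (('top',(125,272,155,300)),('side',(240,375,285,418)),('wrist',(15,75,60,125))):
    x0,y0,x1,y1=roi; hsv=cv2.cvtColor(P[n]['color'],cv2.COLOR_RGB2HSV)[y0:y1,x0:x1]
    m=((hsv[...,0]>12)&(hsv[...,0]<35)&(hsv[...,1]>90)&(hsv[...,2]>100)).astype(np.uint8)
    k,l,s,c=cv2.connectedComponentsWithStats(m); i=1+np.argmax(s[1:,4]); at=[c[i][1]+y0,c[i][0]+x0]; print(n,'pad',s[i],np.round(at,1),onz(P[n],at,.024))
# probe top in the side view: end cap
g=cv2.cvtColor(P['side']['color'],cv2.COLOR_RGB2GRAY)
sub=g[198:262,338:366]
for y in range(200,262,5): print(y,g[y,342:364].tolist())
E
```

```text
[  8   5  27  28 591] [20.8 18.7]
probe wrist [np.float64(143.69712351945856), np.float64(345.77326565143824)] [ 0.53564236 -0.00121266  0.165     ]
pad wrist [0.51654681 0.27304952 0.024     ]
top pad [11  9  9 10 73] [285.6 139.8] [0.51536266 0.27681139 0.024     ]
side pad [ 15  15  12  12 111] [395.3 260.4] [0.51403465 0.27747272 0.024     ]
wrist pad [ 10  17  19  20 297] [101.2  34.1] [0.51457892 0.27521583 0.024     ]
200 [127, 126, 126, 128, 128, 127, 128, 127, 131, 140, 142, 144, 142, 140, 134, 127, 127, 129, 127, 123, 125, 128]
205 [131, 129, 128, 128, 128, 128, 106, 99, 131, 154, 161, 160, 160, 161, 153, 123, 98, 123, 125, 125, 125, 122]
210 [124, 125, 127, 127, 125, 123, 104, 78, 62, 54, 51, 51, 51, 50, 58, 68, 112, 124, 125, 124, 125, 124]
215 [123, 122, 125, 123, 124, 126, 103, 96, 93, 91, 87, 82, 83, 86, 83, 83, 119, 124, 124, 123, 123, 126]
220 [124, 122, 123, 124, 124, 121, 97, 92, 90, 90, 87, 85, 82, 82, 80, 89, 123, 124, 124, 123, 122, 124]
225 [124, 125, 124, 129, 127, 117, 96, 93, 90, 88, 85, 84, 80, 81, 81, 112, 118, 125, 124, 124, 123, 127]
230 [126, 124, 122, 124, 123, 107, 94, 91, 89, 85, 84, 82, 80, 81, 79, 118, 123, 124, 124, 125, 123, 123]
235 [51, 47, 45, 46, 47, 76, 89, 90, 88, 85, 83, 81, 83, 81, 91, 118, 121, 119, 123, 124, 127, 125]
240 [46, 50, 48, 46, 46, 83, 91, 89, 85, 85, 82, 82, 83, 80, 57, 44, 46, 45, 47, 45, 45, 46]
245 [46, 45, 45, 44, 52, 88, 89, 77, 82, 75, 69, 77, 81, 80, 46, 42, 40, 43, 41, 40, 37, 41]
250 [44, 42, 39, 42, 45, 43, 44, 41, 44, 45, 47, 43, 43, 44, 45, 42, 41, 39, 40, 44, 47, 47]
255 [46, 47, 45, 45, 47, 44, 45, 44, 44, 47, 42, 42, 42, 43, 42, 44, 44, 44, 44, 43, 44, 45]
260 [37, 39, 41, 39, 40, 45, 44, 45, 43, 44, 43, 42, 45, 44, 40, 41, 43, 45, 42, 46, 43, 41]
```

```bash
python3 - <<'E'
from h import *
P={n:shot(n) for n in ('side','wrist')}
print(tri([ray(P['side'],[204,353.5]),ray(P['wrist'],[143.7,345.8])]), onz(P['side'],[204,353.5],.165))
goal([.536,-.0007,.2273],12)
E
```

```text
(array([ 0.53585319, -0.00147194,  0.1605156 ]), [0.00021294852238916737, 0.00021294852238907638]) [0.5331649  0.00411754 0.165     ]
t 10.9 tcp [0.47   0.0017 0.2273] xang 11.85 shift [ 1.602  0.396 -0.   ] F [ 0.4 -0.2  0.3] open 0.0683 grip 0.0 turn -0.0026
```

move_arm:
  increments:
    - [[0.8,0.2,0],0,0.7]
    - [[0.8,0.2,0],0,0.7]
    - [[0,0,0.6],0,0.7]
    - [[0,0,0.7],0,0.7]
    - [[0,0,0.7],0,0.7]

```text
t: 11.32
ee_pos: [0.5367, -0.0009, 0.1466]
tool_rot: [0.0, 0.995, 0.103, 0.001]
wrist_force: [0.4, 1.0, -1.0]
opening: 0.0598
grip_force: 0.0
```

move_arm:
  increments:
    - [[0,0,0.6],0,0.7]
    - [[0,0,0.4],0,0.7]
    - [[0,0,0.16],0,0.7]
    - [[0,0,0],0,0.7]

```text
t: 11.65
ee_pos: [0.535, -0.0008, 0.0996]
tool_rot: [-0.0, 0.995, 0.103, -0.001]
wrist_force: [-0.9, -0.4, 0.0]
opening: 0.0597
grip_force: 0.0
```

```bash
python3 - <<'E'
from h import *
p=shot('wrist','wrist6.png'); goal([.536,-.001,.101],12)
q=shot('side','side6.png')
m=np.hstack([p['color'][180:480,120:520],q['color'][100:400,200:600]]); cv2.imwrite('pics/c6.png',m[:,:,::-1])
E
```

```text
t 11.7 tcp [ 0.5358 -0.0009  0.1008] xang 11.85 shift [ 0.004  0.004 -0.006] F [-0.3 -0.4  1.1] open 0.0597 grip 0.0 turn -0.0026
```

View pics/c6.png

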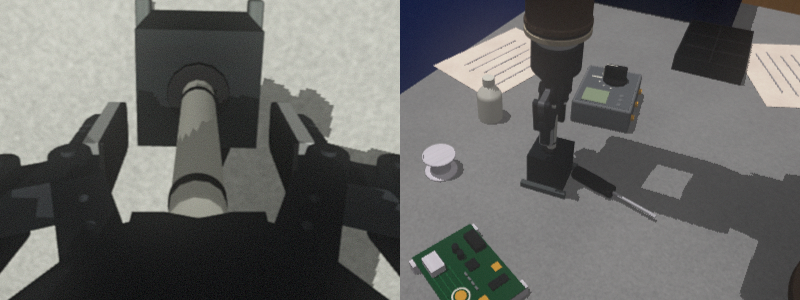

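The left crop shows the pen (195,160) centred between the pads, with its top clear of the palm. I'm gripping and lifting.

move_arm:
  increments:
    - [[0,0,0],0,0.1]
    - [[0,0,0],0,0.1]
    - [[0,0,0],0,0.1]
    - [[0,0,0],0,0.1]
    - [[0,0,0],0,0.1]
  newtons: 45

```text
t: 12.17
ee_pos: [0.5364, -0.0009, 0.1017]
tool_rot: [0.0, 0.995, 0.103, 0.001]
wrist_force: [-1.8, 0.4, 8.6]
opening: 0.0152
grip_force: 43.6
```

move_arm:
  increments:
    - [[0,0,0],0,0.1]
    - [[0,0,-0.3],0,0.1]
    - [[0,0,-0.4],0,0.1]
    - [[0,0,-0.4],0,0.1]
    - [[0,0,-0.4],0,0.1]

```text
t: 12.58
ee_pos: [0.5358, -0.0009, 0.1617]
tool_rot: [-0.0, 0.995, 0.103, -0.0]
wrist_force: [-0.1, -0.2, -0.8]
opening: 0.0149
grip_force: 43.8
```

move_arm:
  increments:
    - [[0,0,-0.4],0,0.1]
    - [[0,0,-0.4],0,0.1]
    - [[0,0,-0.1],0,0.1]
    - [[0,0,0],0,0.1]
    - [[0,0,0],0,0.1]

```text
t: 13.0
ee_pos: [0.5357, -0.0008, 0.1965]
tool_rot: [-0.0, 0.995, 0.103, 0.0]
wrist_force: [-1.1, 0.1, -0.9]
opening: 0.0145
grip_force: 43.8
```

```bash
python3 - <<'E'
from h import *
Z['tip']=.09
P={n:shot(n,n+'7.png') for n in ('side','wrist','top')}
look(P,['tip','probe','pad_top'])
goal([.5147,.2765,.19],12)
E
```

```text
tip side [166.5 406.4] 0.69 [ 0.5538 -0.2624]
tip wrist [175.1   6.6] 0.45 [0.5326 0.218 ]
   TRI tip [0.5159 0.0444 0.2698] [0.07 0.07]
probe side [226.  351.7] 0.56 [ 0.5906 -0.1031]
probe wrist [247.6 318.9] 0.58 [ 0.5054 -0.0087]
   TRI probe [ 0.5351 -0.0014  0.117 ] [0.0019 0.0019]
pad_top side [394.9 258. ] 0.64 [0.5171 0.2787]
pad_top wrist [176.7   3. ] 0.81 [0.5125 0.2759]
   TRI pad_top [0.5147 0.2776 0.024 ] [0.0026 0.0026]
t 13.6 tcp [ 0.5359 -0.0009  0.1968] xang 11.85 shift [ 0.904 -6.895  0.171] F [ 0.9 -0.1 -0.1] open 0.0148 grip 43.8 turn -0.0026
```

View pics/side7.png

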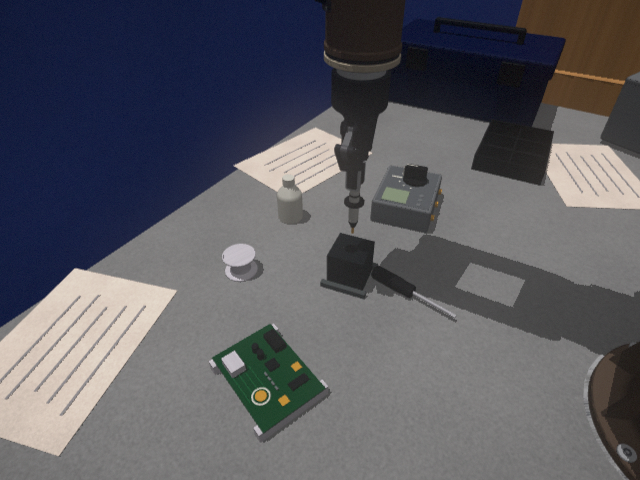

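The probe hangs upright with its brass tip at (352,234), clear of the stand. I'm moving over the pad.

move_arm:
  increments:
    - [[0.07,-0.4,0],0,0.1]
    - [[0.1,-0.75,0],0,0.1]
    - [[0.1,-0.8,0],0,0.1]
    - [[0.1,-0.8,0],0,0.1]
    - [[0.1,-0.8,0],0,0.1]

```text
t: 14.02
ee_pos: [0.5249, 0.1433, 0.197]
tool_rot: [-0.0, 0.995, 0.103, 0.0]
wrist_force: [0.3, -0.3, -0.0]
opening: 0.0148
grip_force: 43.9
```

move_arm:
  increments:
    - [[0.1,-0.8,0],0,0.1]
    - [[0.1,-0.8,0],0,0.1]
    - [[0.1,-0.75,0],0,0.1]
    - [[0.07,-0.6,0],0,0.1]
    - [[0.06,-0.4,0],0,0.1]

```text
t: 14.43
ee_pos: [0.514, 0.2791, 0.1969]
tool_rot: [-0.0, 0.995, 0.104, 0.0]
wrist_force: [0.4, -0.2, -0.5]
opening: 0.0151
grip_force: 43.9
```

move_arm:
  increments:
    - [[0,0,0.4],0,0.1]
    - [[0,0,0.5],0,0.1]
    - [[0,0,0.3],0,0.1]
    - [[0,0,0.2],0,0.1]
    - [[0,0,0],0,0.1]

```text
t: 14.85
ee_pos: [0.5136, 0.2763, 0.1394]
tool_rot: [0.0, 0.995, 0.103, -0.001]
wrist_force: [-0.3, -0.6, -1.5]
opening: 0.0146
grip_force: 44.0
```

```bash
python3 - <<'E'
from h import *
Z['tip']=.048
P={n:shot(n,n+'8.png') for n in ('side','wrist','top')}
look(P,['tip','probe','pad_top'])
goal([.5147,.2765,.117],12)
def crop(p,c):
    y,x=c; return cv2.resize(p['color'][y-60:y+60,x-80:x+80],(400,300))
cv2.imwrite('pics/c8.png',np.hstack([crop(P['side'],(385,261)),crop(P['wrist'],(300,320))])[:,:,::-1])
E
```

```text
tip top [341.1 300.9] 0.69 [ 0.4213 -0.0164]
probe side [382.7 255.5] 0.79 [0.5319 0.266 ]
probe wrist [247.6 318.9] 0.87 [0.5008 0.2721]
probe top [285.2 128.8] 0.44 [0.5158 0.297 ]
   TRI probe [0.5128 0.2806 0.065 ] [0.0028 0.0058 0.0034]
pad_top side [394.2 260.1] 0.64 [0.5154 0.2764]
pad_top wrist [228.3 318.9] 0.89 [0.516  0.2753]
pad_top top [286.5 142.6] 0.57 [0.5138 0.2717]
   TRI pad_top [0.5154 0.2743 0.02  ] [0.0018 0.0008 0.0019]
t 15.45 tcp [0.5146 0.2767 0.1411] xang 11.85 shift [0.003 0.005 0.603] F [-0.7  1.  -1. ] open 0.0149 grip 44.0 turn -0.0027
```

View pics/c8.png

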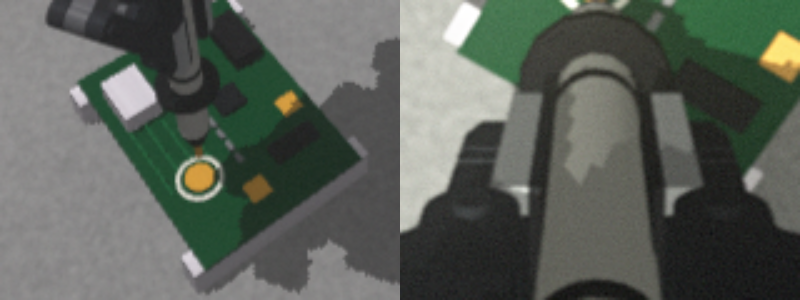

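The side crop shows the brass tip end about (198,157) just above the pad centre (200,177). I'll check the offset numerically.

```bash
python3 - <<'E'
from h import *
p=shot('side')
for z in (.044,.048,.052): print(onz(p,[387.8,260.2],z).round(4))
M=p['mtx'];o=np.array(p['origin']);Rt=R.from_quat(np.array(p['rotation'])[[1,2,3,0]]).inv()
for X in ([.5147,.2765,.024],[.5146,.2767,.048],[.5146,.2767,.063]):
    v=M@Rt.apply(np.array(X)-o); print(X,(v[:2]/v[2]).round(1))
sub=p['color'][372:400,250:272].astype(int)
for y in range(372,398,1): print(y,[(a[0]-a[2])//4 for a in sub[y-372]])
E
```

```text
[0.5122 0.2773 0.044 ]
[0.5104 0.2789 0.048 ]
[0.5086 0.2806 0.052 ]
[0.5147, 0.2765, 0.024] [260.5 394.5]
[0.5146, 0.2767, 0.048] [258.7 384.9]
[0.5146, 0.2767, 0.063] [257.7 378.5]
372 [np.int64(-3), np.int64(0), np.int64(0), np.int64(0), np.int64(1), np.int64(0), np.int64(0), np.int64(1), np.int64(0), np.int64(1), np.int64(1), np.int64(0), np.int64(0), np.int64(-1), np.int64(-2), np.int64(-2), np.int64(-3), np.int64(-4), np.int64(-5), np.int64(-5), np.int64(-3), np.int64(-4)]
373 [np.int64(-3), np.int64(0), np.int64(0), np.int64(0), np.int64(0), np.int64(0), np.int64(0), np.int64(1), np.int64(1), np.int64(0), np.int64(0), np.int64(0), np.int64(0), np.int64(0), np.int64(-1), np.int64(-2), np.int64(-2), np.int64(-3), np.int64(-4), np.int64(-5), np.int64(-4), np.int64(-4)]
374 [np.int64(-4), np.int64(0), np.int64(0), np.int64(0), np.int64(1), np.int64(0), np.int64(0), np.int64(1), np.int64(0), np.int64(0), np.int64(0), np.int64(0), np.int64(1), np.int64(-1), np.int64(-3), np.int64(-2), np.int64(-1), np.int64(-2), np.int64(-3), np.int64(-4), np.int64(-4), np.int64(-5)]
375 [np.int64(-
[... 6341 characters left out ...]
(27), np.int64(14), np.int64(1), np.int64(-2), np.int64(1), np.int64(0), np.int64(-2)]
396 [np.int64(-4), np.int64(1), np.int64(3), np.int64(-1), np.int64(3), np.int64(34), np.int64(36), np.int64(37), np.int64(36), np.int64(37), np.int64(36), np.int64(36), np.int64(37), np.int64(36), np.int64(36), np.int64(36), np.int64(17), np.int64(1), np.int64(-1), np.int64(2), np.int64(0), np.int64(-1)]
397 [np.int64(-4), np.int64(2), np.int64(3), np.int64(-1), np.int64(2), np.int64(34), np.int64(36), np.int64(37), np.int64(37), np.int64(37), np.int64(37), np.int64(37), np.int64(37), np.int64(37), np.int64(37), np.int64(35), np.int64(15), np.int64(0), np.int64(0), np.int64(1), np.int64(-1), np.int64(-1)]
```

The tip (259,386.7) and pad (260.4,395) agree with the prediction within about 1 px, roughly 2 mm. I'm descending gently.

move_arm:
  increments:
    - [[0,0,0.2],0,0.1]
    - [[0,0,0.2],0,0.1]
    - [[0,0,0.12],0,0.1]
    - [[0,0,0],0,0.1]
    - [[0,0,0],0,0.1]

```text
t: 15.92
ee_pos: [0.5141, 0.2765, 0.1194]
tool_rot: [0.0, 0.995, 0.103, -0.001]
wrist_force: [-0.1, 1.1, 0.1]
opening: 0.0147
grip_force: 44.0
```

move_arm:
  increments:
    - [[0,0,0.03],0,0.1]
    - [[0,0,0.03],0,0.1]
    - [[0,0,0.02],0,0.1]
    - [[0,0,0],0,0.1]
    - [[0,0,0],0,0.1]

```text
t: 16.33
ee_pos: [0.5146, 0.2767, 0.1171]
tool_rot: [-0.0, 0.995, 0.103, 0.0]
wrist_force: [-0.2, 0.2, 1.4]
opening: 0.0148
grip_force: 44.0
```

move_arm:
  increments:
    - [[0,0,0.03],0,0.1]
    - [[0,0,0.03],0,0.1]
    - [[0,0,0.03],0,0.1]
    - [[0,0,0.03],0,0.1]
    - [[0,0,0],0,0.1]

```text
t: 16.75
ee_pos: [0.5145, 0.2766, 0.1119]
tool_rot: [-0.0, 0.995, 0.103, -0.0]
wrist_force: [-0.0, 1.0, 2.3]
opening: 0.015
grip_force: 44.1
```

```bash
python3 - <<'E'
from h import *
F=[];
for i in range(8):
    p=shot('side'); s=monitor.get_state(); F.append(s['wrist_force'])
print(np.mean(F,0).round(2),np.std(F,0).round(2)); goal([.5147,.2765,.111],12)
cv2.imwrite('pics/side9.png',cv2.resize(p['color'][335:425,200:320],(800,600))[:,:,::-1])
E
```

```text
[0.15 0.21 1.26] [0.46 0.71 0.37]
t 17.15 tcp [0.5145 0.2767 0.1122] xang 11.85 shift [0.003 0.005 0.029] F [ 0.3 -0.5  1.1] open 0.0148 grip 44.1 turn -0.0026
```

View pics/side9.png

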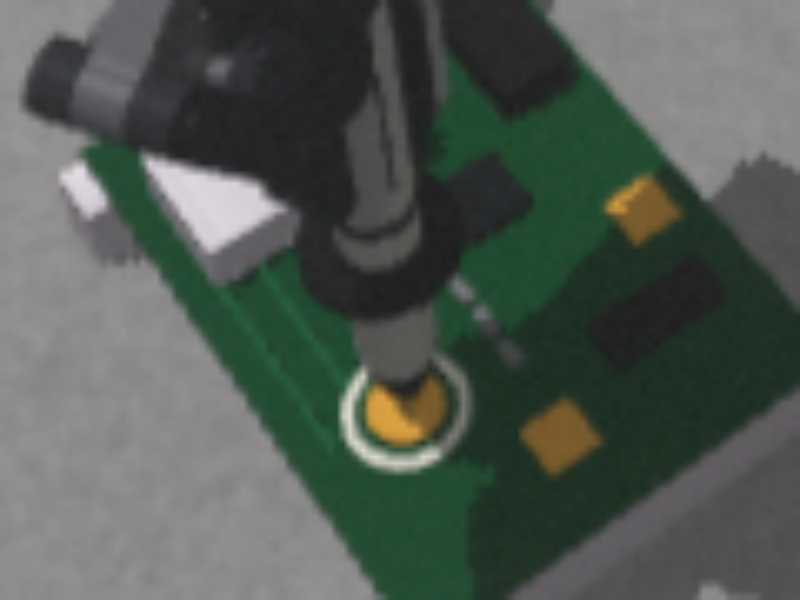

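The side crop shows the tip on the pad at (402,405), centred in the ring. The force is about 1.3 N plus the probe's weight, so about 2 N. I'll do one numeric check of the selector before handing in.

```bash
python3 - <<'E'
from seg import *
p=shot('top'); dial(p,(438,248,468,290))
g=cv2.cvtColor(p['color'],cv2.COLOR_RGB2GRAY)[248:292,436:470]
n,l,s,c=cv2.connectedComponentsWithStats((g>110).astype(np.uint8))
for i in range(1,n):
    if s[i,4]>4: print(s[i],onz(p,[c[i][1]+248,c[i][0]+436],.055)[:2].round(4),onz(p,[c[i][1]+248,c[i][0]+436],.09)[:2].round(4))
E
```

```text
white 36 [255.5 445. ] z 0.055 [ 0.5756 -0.2699] ang -167.8
white 36 [255.5 445. ] z 0.09 [ 0.5705 -0.2614] ang -167.8
[ 6  1  7 14 52] [ 0.5751 -0.2701] [ 0.5701 -0.2617]
[18 10  3  3  8] [ 0.5698 -0.2878] [ 0.565  -0.2788]
[ 0 13  4  3  9] [ 0.5635 -0.256 ] [ 0.5588 -0.248 ]
[26 15  4  3  8] [ 0.5613 -0.3021] [ 0.5568 -0.2925]
[16 16  5 12 28] [ 0.5503 -0.2852] [ 0.5461 -0.2762]
[31 23  3  3  8] [ 0.547  -0.3104] [ 0.5429 -0.3005]
```

```bash
python3 -c "
from rig import job; print(job.sign_off())"
```

```text
the job is handed in; nothing more can be done
None
```

I turned the selector onto its index mark and handed the job in with the probe held upright on the centre of the test pad, pressing about 2 N with the spring tip pushed in about half way; the sign-off returned no verdict.

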